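# Wedge the dock's sprung catch open and take out the meter

## Robot

A 6-joint arm with a two-finger parallel gripper is mounted at the origin on the work surface. World frame = base frame: x ahead of the robot, y to its left, z up, the work surface at z = 0. Lengths are in m, angles in rad, forces in N, time in s.
With the tool pointing down it reaches from about 0.25 to 0.775 m from the base axis. Payload 4 kg.
Tool frame: the origin (TCP) lies at the very end of the fingers, on their centre line; the grasp point (between the pads) lies 19 mm behind it; z points along the fingers, y is the direction in which the jaws open and shut (so a half turn about z gives the same grasp; the last joint's range is limited). The gripper opens to 94 mm and grips with 3 to 60 N. Pads are 16 mm wide; open, the fingers measure 119 mm over their backs; the gripper's body (75 mm by 177 mm) begins 78 mm behind the grasp point.
Start: joints at [1.146, 0.087, 1.371, -0, 1.684, -0.103], TCP at [0.174, 0.522, 0.206] pointing down, gripper open.
Joint ranges: [-3.1, 3.1], [-0.76, 2.03], [0.27, 2.55], [-1.08, 4.22], [0.17, 2.65], [-2.57, 2.57]. Speed limits (rad/s): [2.79, 2.79, 3.14, 3.14, 3.14, 3.14].

## Interface

Orientations are given as [roll, pitch, yaw] about the fixed x, y, z axes, in that order (R = Rz(yaw) Ry(pitch) Rx(roll)).
In Python, from bench import robot, snapshot, calibration gives the robot as it stands. The module is installed in compiled form; this text tells all that it offers.
- The arm moves only by the tool servo_tool, never from a script. Its argument "series" is text: rows parted by semicolons, each of 5 numbers parted by spaces: the closure, from -1 (fully open) to 1 (shut), then the shift along the tool's x, y, z in cm, then the turn about the tool's z in rad. A call has 1 to 20 rows; each row is the pose to reach, as a shift and turn from the pose commanded when the call began, along the tool's axes at that moment; what a row does not reach only later rows make up. A row lasts 1/12 s, in which the tool goes at most 41.7 mm and 7.16 degrees, less where a joint would pass 70% of its speed; a pose out of reach is approached as far as the arm can. A call with a gripper value outside its range is refused whole. The fingers move at their own pace and stop on an object; the grip force is fixed at half the most. Time passes only in rows, so rows that repeat a pose let the fingers close. It gives the time, the measured TCP pose, the force and the opening at its end, in the units of the state.
- robot.get_obs(): the state, without advancing time (a new reading comes with each control period).
- snapshot(name): name is "scene" or "top" or "wrist"; returns (picture, depth): 384x512x3 uint8, red, green, blue; 384x512 float32, m along the optical axis (not along the pixel's ray), 0 where there is no reading.
- calibration(name): a dict with "fx", "fy", "cx", "cy" (pixels), "rvec" (rotation vector, rad) and "tvec" (3), from world to camera coordinates, as OpenCV has them; the wrist camera has in their place "tool_from_camera" (4x4, takes a point from camera to tool coordinates, whose origin is the TCP and whose axes are the flange's). Camera axes: x right, y down, z forward; pixel columns grow to the right and rows downward; lengths in m; the calibration is good to about 2 mm. A picture is of the moment at which its call begins: read the wrist's pose just before it. calibration takes no time and is no camera call.
- robot.close_job(): hands the job in, once; it reports no verdict.
The state is a dict: "time": time; "joint_positions": joint angles; "qvel": joint speeds; "joint_torque": joint torques, N m; "tool_pos": TCP position; "ee_rot": TCP orientation; "wrist_force": force on the tool from outside, world axes, zero at the start; "wrist_torque": the same for the moment, N m; "width": finger opening in m.
Only numpy, scipy, OpenCV 4.12 (cv2) and the standard library are available. Lean on these libraries where they do the work, as an engineer would, in place of code of your own. Each camera call takes 0.05 s, during which the arm holds its last target. There are 200 camera calls.

## Task

The hand-held radiation meter is locked in its sloping bench dock by a sprung slide catch that snaps back as soon as it is let go, so push the wooden wedge, thin end first, sideways between the fixed strap and the catch's thumb tab until it holds the catch open by itself, and take the hand off it while the meter still lies in the dock. Then lift the meter out of the dock and lay it gently, flat and face up, on the floor of the white sample tray beside the glass dish of nuts, not touching the dish. Leave the wedge in place with the catch open, and do not disturb the dish or the other things on the bench.

Things in the scene. Friction and masses are not known exactly. Their poses are not given: they have to be found in the camera images.
- cradle: Sloping face of the fixed grey bench dock (116 wide, 220 deep, 230 mm high, low end to the robot). Origin: where the middle of the meter's lower end meets its pad. x up the slope (away from the robot, 35 deg above level), y left across the dock, z out of the slope (35 deg off vertical, towards the robot). Meter lies at x 0..140, y -28..28, z 0..36 on a 36 wide pad; the bed beside the pad is 12 lower.
- foot (a point): Middle of the dock's foot wall, top edge (foot wall 20 mm high over the pad). Axes as cradle. Cheeks 18 mm high stand 2 mm beside the meter along the lowest 28 mm of its length; higher up its sides are free for fingers. With the catch more than 10 mm open the meter lifts straight out along z.
- strap_face (a point): On the fixed dark steel strap (40 wide, 26 high, 10 thick): foot of its face that looks up the slope, mid-width, on the gap's floor. Axes as cradle; it lies 162 mm up x and 43.5 mm out from the cradle's origin. The gap to the thumb tab runs 12 mm up the slope from here while closed and is open at both sides. Its floor, the head block's top, goes on level to 48 mm either side.
- catch (a joint): Travel of the sprung steel slide catch up the slope, m: 0 closed, 0.021 fully back. Closed, its nose reaches 10 mm over the meter's upper end, 1.5 mm above the face, and stops it from being lifted. The spring pulls it shut with 3 N closed, 6 N at 0.016. The wedge's full 28 mm thickness in the gap holds it at 0.016.
- tab (a point): Centre of the face of the catch's upright thumb tab that looks down the slope to the strap (tab 36 wide, 8 thick, 30 mm high); moves with the catch. Axes as cradle. 30 mm up the slope from it (closed) begins the fixed spring housing, 26 wide and 27 high.
- meter_center (a point): Centre of the hand-held meter: white box with a grey sensor end, 140 long, 56 wide, 36 mm thick, 0.2 to 0.35 kg, smooth flat sides. x along its length to the grey end, y across its width, z out of its face (the side with display and keys). It starts lying in the cradle, axes parallel to the cradle's.
- wedge_tail (a point): Loose wooden wedge lying on the bench, 130 long, 32 mm high as it lies, about 70 g. Point: half-way up, mid-thickness, 22 mm from the thick end. x along the wedge to the thin end (tip 108 mm from here), z up, y across the thickness: an even 28 mm from x = -22 to 43, then falling to 5 at the tip. The +y side is flat over the whole length; the -y side tapers.
- tray: White sample tray, fixed, 320 x 230 mm with 28 mm high, 4 mm thick walls and a 10 mm outward rim. Origin: centre of its underside; floor 4 mm above the origin. x along its length (away from the robot), y to the left.
- dish: Round glass dish of nuts, 100 mm across, 36 high, standing in the half of the tray away from the robot. Loose; must stay where it is. Origin: centre of its underside.
- mortar: White ceramic mortar with pestle, 92 mm across, 52 high. Loose; must stay where it is. Origin: centre of its underside.
- block: Plain rectangular wooden block 100 x 42 x 30 mm, same wood as the wedge but without a taper. Loose; must stay where it is. Origin: centre of its underside.
- flask: Conical glass flask, 80 mm across, 116 high. Loose; must stay where it is. Origin: centre of its underside.
- jar: Capped glass jar, 72 mm across, 100 high. Loose; must stay where it is. Origin: centre of its underside.
- apple: Green apple, 74 mm across. Loose; must stay where it is. Origin: centre of its underside.
- petri: Stack of three petri dishes, 92 mm across, 53 high. Loose; must stay where it is. Origin: centre of its underside.
- bung: Black rubber bung, 54 mm across, 42 high. Loose; must stay where it is. Origin: centre of its underside.

How it is judged:
By the outcome, as a careful person would: the job done as asked, in the order asked, and still so for the second after the job is handed in, with the robot touching nothing.
It also fails if it takes over 61 s, if anything falls off the work surface, if the arm or the gripper's body presses on something with over 40 N, if the wrist force passes 120 N, or if a joint passes its speed limit or range.

## Working session

There is one attempt and no reset: what is moved stays moved. The work goes in short steps, Python scripts to look and compute and a tool call to move; the robot and the scene stay as the last step left them, time stands still between calls to the robot, and variables do not carry over. Pictures are saved under pics/ and viewed, about 8 in all and at most 12, crops included, and the job is handed in when it is done.

Besides the shell and the picture viewer there is one more tool, called by a JSON object that holds its "op" and its "data", one argument or row to a line. servo_tool: Moves the arm, as the interface text tells. Its arguments: {"type":"object","properties":{"series":{"type":"string"}},"required":["series"]}

```bash
mkdir -p pics; ls
cat > h.py <<'E'
import numpy as np, cv2
from scipy.spatial.transform import Rotation as R
from bench import robot, snapshot, calibration
def save(n,im): cv2.imwrite('pics/'+n+'.png',im[...,::-1])
def cam(name):
    """world_from_camera 4x4, K"""
    c=calibration(name); K=(c['fx'],c['fy'],c['cx'],c['cy']); T=np.eye(4)
    if name=='wrist':
        o=robot.get_obs(); T[:3,:3]=R.from_euler('xyz',o['ee_rot']).as_matrix(); T[:3,3]=o['tool_pos']
        return T@np.array(c['tool_from_camera']),K
    Rm=cv2.Rodrigues(np.array(c['rvec'],float))[0]; T[:3,:3]=Rm.T; T[:3,3]=-Rm.T@np.array(c['tvec']).ravel()
    return T,K
def cloud(name):
    T,K=cam(name); im,d=snapshot(name)
    v,u=np.mgrid[:384,:512]
    P=np.stack([(u-K[2])/K[0]*d,(v-K[3])/K[1]*d,d],-1)@T[:3,:3].T+T[:3,3]
    P[d==0]=np.nan
    return im,P
def proj(name,p):
    T,K=cam(name); q=(np.atleast_2d(p)-T[:3,3])@T[:3,:3]
    return np.stack([q[:,0]/q[:,2]*K[0]+K[2],q[:,1]/q[:,2]*K[1]+K[3]],1)
E
python3 - <<'E'
from h import *
o=robot.get_obs(); print(o)
for n in('scene','top'):
    im,P=cloud(n); save(n+'0',im); np.save(n+'0.npy',P); print(n,cam(n))
print(calibration('wrist'))
E
```

```text
pics
{'time': 0.0, 'joint_positions': array([ 1.14588375e+00,  8.79365718e-02,  1.37221934e+00,  2.96602418e-05,
        1.68358809e+00, -1.03125609e-01]), 'qvel': array([-0.00068184,  0.00358425,  0.00040646,  0.00017609, -0.00177911,
       -0.00052371]), 'joint_torque': array([ 1.88344333e-03, -3.40193582e+01, -3.02421927e+01,  7.19947717e-02,
        3.31548590e-02, -1.75135842e-04]), 'tool_pos': array([0.17373048, 0.52127693, 0.20433196]), 'ee_rot': array([-3.13945577e+00, -2.50787916e-04,  2.81980873e+00]), 'wrist_force': array([ 0.33579937, -0.00943765, -0.09194668]), 'wrist_torque': array([-0.04115778,  0.02326981,  0.00977241]), 'width': 0.09406854203645847}
scene (array([[-0.8053741 ,  0.41848212, -0.41981577,  1.16320021],
       [ 0.59262039,  0.58418203, -0.55455606,  0.82157461],
       [ 0.01317703, -0.69541647, -0.71848611,  1.0986965 ],
       [ 0.        ,  0.        ,  0.        ,  1.        ]]), (489.11459758901816, 489.11459758901816, 250.82946726444317, 188.1033852294363))
top (array([[-0.02797568, -0.99335589,  0.11163077,  0.46904587],
       [-0.9994493 ,  0.0258026 , -0.0208644 ,  0.06617565],
       [ 0.01784541, -0.11215299, -0.9935307 ,  1.47849163],
       [ 0.        ,  0.        ,  0.        ,  1.        ]]), (466.53546832342386, 466.53546832342386, 259.95391552871865, 190.70462462216997))
{'fx': 278.407474502233, 'fy': 278.407474502233, 'cx': 254.84877850378908, 'cy': 189.73990661524405, 'tool_from_camera': array([[-7.08851781e-04, -9.62844416e-01, -2.70055786e-01,
         7.79647397e-02],
       [ 9.99999598e-01, -5.34246478e-04, -7.20055885e-04,
        -4.34744151e-04],
       [ 5.49025436e-04, -2.70056187e-01,  9.62844408e-01,
        -1.79184049e-01],
       [ 0.00000000e+00,  0.00000000e+00,  0.00000000e+00,
         1.00000000e+00]])}
```

View pics/scene0.png

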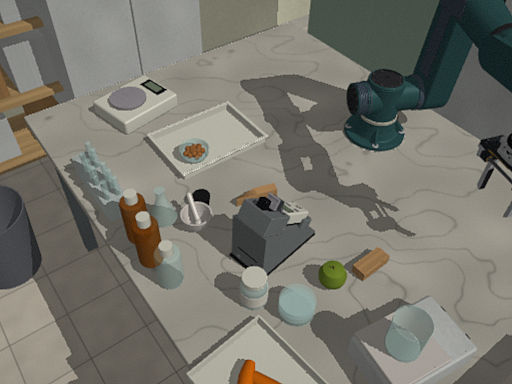

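View pics/top0.png

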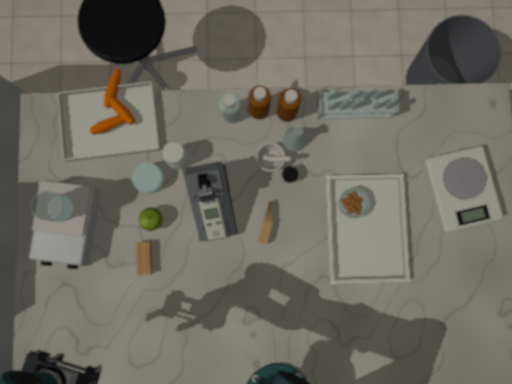

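The scene view shows the dock at about (270,230), the wedge behind it at (258,193), the untapered block at (371,263) and the tray at (207,138). In the top view the dock is at (210,203), the wedge at (266,222), the tray at (369,228) and the dish at (354,202). Next I'll measure these from the depth.

Run:
```python
from h import *
P=np.load('top0.npy'); S=np.load('scene0.npy')
# world-grid height map from the top view and scene, fused list of points in regions
im=cv2.imread('pics/top0.png'); sc=cv2.imread('pics/scene0.png')
a=cv2.resize(im[150:260,170:290],(480,440),interpolation=cv2.INTER_CUBIC)
b=cv2.resize(sc[175:285,215:330],(320,306),interpolation=cv2.INTER_CUBIC)
c=np.zeros((440,800,3),np.uint8); c[:,:480]=a; c[:306,480:]=b
cv2.imwrite('pics/crop1.png',c)
print('table z', np.nanmedian(P[230:300,150:320,2]))
# wedge footprint
def blob(P,x0,x1,y0,y1,z0,z1):
    m=(P[...,0]>x0)&(P[...,0]<x1)&(P[...,1]>y0)&(P[...,1]<y1)&(P[...,2]>z0)&(P[...,2]<z1); return P[m]
for (u,v) in [(266,222),(270,203),(264,240),(210,205),(213,215),(222,235),(188,168),(226,165),(197,240),(234,234),(353,202),(335,180),(403,180),(333,277),(405,277),(144,258)]:
    print((u,v),P[v,u].round(3))
for n,Q in(('top',P),('scene',S)):
    q=blob(Q,.3,.55,-.02,.1,.015,.06)
    m=(q[:,2]>.024); q=q[m]
    r=cv2.minAreaRect((q[:,:2]*1000).astype(np.float32)); print(n,'wedge?',len(q),r,q.mean(0), np.percentile(q[:,2],[5,50,95]))
```

```text
table z 0.0010230732504665774
(266, 222) [0.534 0.02  0.026]
(270, 203) [0.594 0.005 0.006]
(264, 240) [0.478 0.027 0.027]
(210, 205) [0.582 0.183 0.135]
(213, 215) [0.554 0.176 0.116]
(222, 235) [0.496 0.154 0.074]
(188, 168) [0.685 0.24  0.177]
(226, 165) [0.721 0.142 0.002]
(197, 240) [0.484 0.237 0.001]
(234, 234) [0.5   0.12  0.017]
(353, 202) [ 0.588 -0.253  0.036]
(335, 180) [ 0.662 -0.205  0.008]
(403, 180) [ 0.654 -0.417  0.028]
(333, 277) [ 0.359 -0.181  0.028]
(405, 277) [ 0.353 -0.403  0.03 ]
(144, 258) [0.434 0.397 0.028]
top wedge? 237 ((510.8284912109375, 23.41495132446289), (27.878843307495117, 81.34150695800781), 74.28673553466797) [0.50983362 0.02365128 0.03293396] [0.02736866 0.03283501 0.0383575 ]
scene wedge? 201 ((511.94189453125, 23.561290740966797), (36.69573974609375, 82.15798950195312), 73.22957611083984) [0.51098998 0.02305928 0.0291805 ] [0.02469789 0.02906558 0.03364515]
```

View pics/crop1.png

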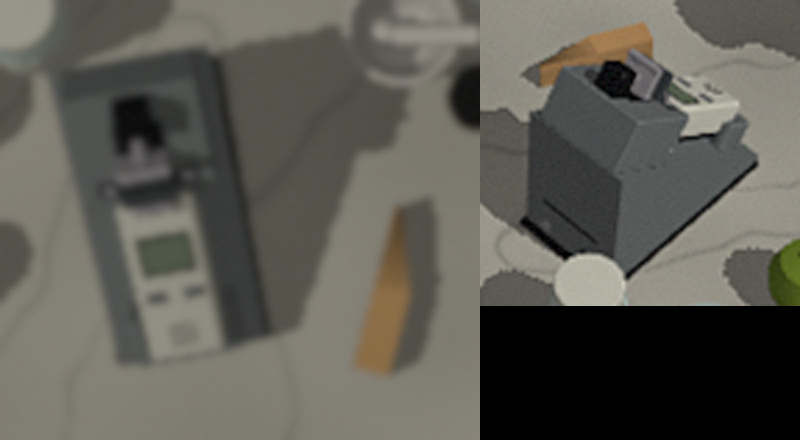

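```bash
cat >> h.py <<'E'
def goto(p,yaw,o=None):
    """shift (cm, tool axes) and turn to bring TCP to p with tool yaw"""
    o=o or robot.get_obs(); Rm=R.from_euler('xyz',o['ee_rot']).as_matrix()
    x=Rm[:,0]; y0=np.arctan2(x[1],x[0])
    d=Rm.T@(np.array(p)-o['tool_pos'])*100
    t=-(yaw-y0); j6=o['joint_positions'][5]
    print('TCP',o['tool_pos'].round(4),'yaw',round(y0,4),'t',round(o['time'],2),'w',round(o['width'],4),'F',o['wrist_force'].round(1))
    print('shift',d.round(2),'turn',round(t,3),'j6 now',round(j6,2),'end approx',round(np.arctan2(p[1],p[0])+np.pi/2-yaw,2))
E
python3 -c "
from h import *
goto([.56,.09,.36],-.27)"
```

```text
TCP [0.1738 0.5213 0.2044] yaw 2.8198 t 0.1 w 0.0941 F [-0.9  0.6  0. ]
shift [-50.28 -28.73 -15.51] turn 3.09 j6 now -0.1 end approx 2.0
```

{"op": "servo_tool", "data": {
  "series": "-1 0 0 -4 0.12; -1 0 0 -8 0.24; -1 -3 -2 -11 0.36; -1 -6 -3.5 -13 0.48; -1 -9 -5 -15.5 0.6; -1 -12 -7 -15.5 0.72; -1 -15 -8.5 -15.5 0.84; -1 -18 -10 -15.5 0.96; -1 -21 -12 -15.5 1.08; -1 -24 -14 -15.5 1.2; -1 -27 -15.5 -15.5 1.32; -1 -30 -17 -15.5 1.44; -1 -33 -19 -15.5 1.56; -1 -36 -20.5 -15.5 1.68; -1 -39 -22 -15.5 1.8; -1 -42 -24 -15.5 1.92; -1 -45 -25.5 -15.5 2.04; -1 -48 -27 -15.5 2.16; -1 -50.3 -28.7 -15.5 2.28; -1 -50.3 -28.7 -15.5 2.4"
}}

```text
time: 1.77
tool_pos: [0.5628, 0.086, 0.3576]
ee_rot: [3.141, 0.004, 0.408]
wrist_force: [-0.7, 1.3, -0.9]
width: 0.0942
```

```bash
python3 -c "
from h import *
goto([.56,.09,.36],-.27)
im,P=cloud('wrist'); save('w1',im); np.save('w1.npy',P); print(robot.get_obs()['joint_positions'].round(2))"
```

```text
TCP [0.5628 0.086  0.3576] yaw 0.4075 t 1.77 w 0.0942 F [-0.7  1.3 -0.9]
shift [-0.1  -0.48 -0.24] turn 0.678 j6 now 1.22 end approx 2.0
[ 0.06  0.16  0.99 -0.    2.    1.22]
```

View pics/w1.png

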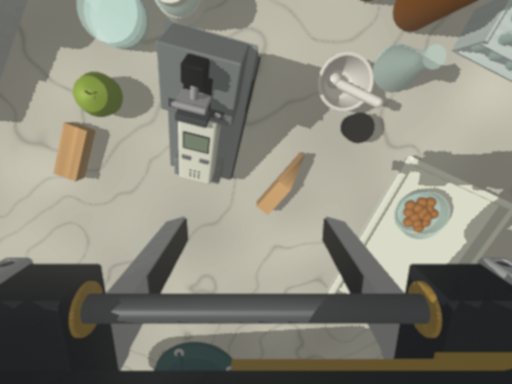

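The wrist view shows the wedge at (281,184) with its tip at (303,155). The meter is at (198,150), the strap and tab at (190,100), and the tray with its dish at the right. I'll fit the poses from this depth.

Run:
```python
from h import *
P=np.load('w1.npy'); im=cv2.imread('pics/w1.png'); hsv=cv2.cvtColor(im,cv2.COLOR_BGR2HSV)
v,u=np.mgrid[:384,:512]
print('table',np.nanmedian(P[180:220,210:245,2]))
# wedge
m=(u>250)&(u<312)&(v>145)&(v<220)&(hsv[...,0]<25)&(hsv[...,1]>90)
q=P[m]; print('wedge n',len(q),np.nanpercentile(q[:,2],[5,50,95]).round(4))
q=q[q[:,2]>np.nanmedian(q[:,2])-.006]
hull=cv2.convexHull((q[:,:2]*1000).astype(np.float32))[:,0]
print('wedge rect',cv2.minAreaRect(hull)); print(cv2.approxPolyDP(hull,3,True)[:,0].round(0).tolist())
# meter face: bright low-sat
m=(u>170)&(u<225)&(v>105)&(v<190)&(P[...,2]>.05)
q=P[m]; 
# RANSAC plane on face
best=0; rng=np.random.default_rng(0)
w=(u>182)&(u<214)&(v>128)&(v<176); f=P[w]; f=f[~np.isnan(f[:,0])]
for _ in range(300):
    a=f[rng.choice(len(f),3,False)]; n=np.cross(a[1]-a[0],a[2]-a[0]); n/=np.linalg.norm(n)+1e-12
    k=np.abs((f-a[0])@n)<.002
    if k.sum()>best: best=k.sum(); K=k
c=f[K].mean(0); n=np.linalg.svd(f[K]-c)[2][2]; n*=np.sign(n[2]); print('face n',n.round(4),'tilt',np.degrees(np.arccos(n[2])),'az',np.arctan2(-n[1],-n[0]),best,len(f))
k=(np.abs((q-c)@n)<.004); g=q[k]; 
yaw=np.arctan2(-n[1],-n[0])
np.savez('dock.npz',n=n,c=c)
h=(g[:,:2]*1000).astype(np.float32); r=cv2.minAreaRect(h); print('meter rect horiz',r)
```

```text
table -0.00019198665106456847
wedge n 889 [0.02   0.0316 0.0332]
wedge rect ((534.2577514648438, 13.198606491088867), (28.622116088867188, 127.42302703857422), 73.77594757080078)
[[599.0, 9.0], [482.0, 43.0], [477.0, 41.0], [471.0, 24.0], [476.0, 17.0], [529.0, 0.0]]
face n [-0.5687 -0.1066  0.8156] tilt 35.35283098216108 az 0.18537866043263596 1391 1451
meter rect horiz ((542.3021850585938, 176.21742248535156), (109.7099838256836, 55.387420654296875), 9.347651481628418)
```

```bash
cat > fit.py <<'E'
from h import *
def frame(yaw):
    z=np.array([-np.sin(np.radians(35))*np.cos(yaw),-np.sin(np.radians(35))*np.sin(yaw),np.cos(np.radians(35))])
    y=np.array([-np.sin(yaw),np.cos(yaw),0]); return np.stack([np.cross(y,z),y,z],1)
E
python3 - <<'E'
from fit import *
P=np.load('w1.npy'); im=cv2.imread('pics/w1.png'); hsv=cv2.cvtColor(im,cv2.COLOR_BGR2HSV).astype(int)
v,u=np.mgrid[:384,:512]; d=np.load('dock.npz'); c=d['c']
reg=(u>150)&(u<265)&(v>15)&(v<195)&~np.isnan(P[...,0])
for yaw in (.17,.18,.19,.2):
    F=frame(yaw); Q=(P-c)@F
    m=reg&(np.abs(Q[...,2])<.005)&(np.abs(Q[...,0])<.09)&(np.abs(Q[...,1])<.045)&(hsv[...,2]>70)
    q=Q[m]; L=[];Rr=[];xs=np.arange(-.05,.03,.005)
    for x in xs:
        k=q[np.abs(q[:,0]-x)<.004]; L.append(k[:,1].max()); Rr.append(k[:,1].min())
    print(yaw,'slopeL',np.polyfit(xs,L,1).round(4),'R',np.polyfit(xs,Rr,1).round(4),'xmin/max',np.percentile(q[:,0],[.5,1,99,99.5]).round(4))
yaw=.185;F=frame(yaw);Q=(P-c)@F
m=reg&(np.abs(Q[...,1])<.004)
q=Q[m]; q=q[np.argsort(q[:,0])]
print((q[::3][:, [0,2]]*1000).round(0).astype(int).tolist())
for y0 in(-.035,.035):
    q=Q[reg&(np.abs(Q[...,1]-y0)<.003)]; q=q[np.argsort(q[:,0])]
    print(y0,(q[::3][:, [0,2]]*1000).round(0).astype(int).tolist())
x,y,z=Q[...,0],Q[...,1],Q[...,2]
E
```

```text
0.17 slopeL [0.0076 0.0306] R [-0.0086 -0.0239] xmin/max [-0.0686 -0.0674  0.0621  0.0716]
0.18 slopeL [-0.0019  0.0306] R [-0.0169 -0.0239] xmin/max [-0.0686 -0.0674  0.0602  0.062 ]
0.19 slopeL [-0.0089  0.0306] R [-0.0249 -0.0239] xmin/max [-0.0685 -0.0675  0.0602  0.0619]
0.2 slopeL [-0.0169  0.0306] R [-0.0335 -0.0241] xmin/max [-0.0685 -0.0675  0.0606  0.0625]
[[-149, -32], [-148, -32], [-146, -33], [-146, -35], [-143, -36], [-142, -36], [-141, -37], [-140, -39], [-139, -39], [-137, -39], [-136, -40], [-135, -43], [-134, -44], [-133, -40], [-131, -44], [-130, -44], [-128, -45], [-127, -46], [-67, 0], [-65, 2], [-63, 0], [-61, 0], [-60, -1], [-58, 0], [-56, 1], [-54, 0], [-53, 0], [-51, 0], [-50, -1], [-48, 0], [-45, -1], [-44, 0], [-43, -1], [-42, 1], [-40, 0], [-39, 0], [-37, 0], [-36, -1], [-35, 0], [-32, 1], [-31, 0], [-30, -1], [-29, -1], [-27, -1], [-26, 0], [-24, -1], [-23, 0], [-22, -1], [-20, 0], [-18, 0], [-17, 1], [-16, 0], [-15, 1], [-13, 1], [-11, 1], [-10, 0], [-9, 1], [-8, 0], [-6, 0], [-5, 0], [-4, 0], [-3, 0], [-2, 0], [-1, -1], [0, -1], [1, 0], [2, 0], [4, 1], 
[... 7832 characters left out ...]
, 5], [145, 5], [145, 5], [146, 6], [147, 6], [147, 7], [148, 6], [149, 6], [149, 7], [150, 7], [151, 7], [151, 6], [152, 6], [152, 6], [154, 6], [154, 8], [155, 6], [155, 5], [155, 6], [156, 6], [157, 5], [157, 4], [157, -48], [157, 5], [157, 3], [157, -36], [158, -21], [158, -23], [158, -34], [158, -29], [158, -40], [158, -39], [158, -26], [158, 5], [158, -1], [158, -7], [158, 5], [158, -14], [158, -15], [158, -41], [158, -40], [158, -6], [158, -23], [158, -4], [158, -27], [158, -28], [158, -12], [158, -2], [158, -37], [158, 0], [158, -14], [158, -17], [158, -23], [158, -22], [158, -3], [158, -10], [158, -1], [158, -16], [158, -7], [159, -18], [159, -41], [159, -20], [159, -40], [159, -7]]
```

```bash
cat >> fit.py <<'E'
YAW=.171; F=frame(YAW); O=np.load('dock.npz')['c']+F@[-.072,.00335,-.036]
def W(x,y,z): return O+F@(np.array([x,y,z])/1000)   # cradle mm -> world
E
python3 - <<'E'
from fit import *
print('O',O.round(4),'strap',W(162,0,43.5).round(4),'corner lowR',W(-20,-58,0).round(3))
e=np.array([.960,-.279]); y=np.array([.279,.960])
yw=np.arctan2(e[1],e[0]); g=(e*(466.5-10)+y*161.7)/1000
print('grip',g,'yaw',yw); goto([g[0],g[1],.10],yw); goto([g[0],g[1],.003],yw)
print(robot.get_obs()['joint_positions'])
E
```

```text
O [0.5067 0.1697 0.0404] strap [0.6129 0.1881 0.1689] corner lowR [0.5   0.11  0.029]
grip [0.4833543 0.0278685] yaw -0.2828338406282025
TCP [0.5616 0.0879 0.3582] yaw 0.4059 t 1.82 w 0.0942 F [-0.2  0.1 -0.2]
shift [-9.47  2.45 25.85] turn 0.689 j6 now 1.22 end approx 1.91
TCP [0.5616 0.0879 0.3582] yaw 0.4059 t 1.82 w 0.0942 F [-0.2  0.1 -0.2]
shift [-9.43  2.45 35.55] turn 0.689 j6 now 1.22 end approx 1.91
[ 5.57528574e-02  1.55898218e-01  9.93241823e-01 -4.77755844e-04
  1.99616331e+00  1.22049397e+00]
```

{"op": "servo_tool", "data": {
  "series": "-0.2 -3 0.8 3 0.12; -0.2 -6 1.6 6 0.24; -0.2 -9 2.4 9 0.36; -0.2 -9.5 2.45 13 0.48; -0.2 -9.5 2.45 17 0.6; -0.2 -9.5 2.45 21 0.69; -0.2 -9.5 2.45 25 0.69; -0.2 -9.5 2.45 28 0.69; -0.2 -9.5 2.45 28 0.69"
}}

```text
time: 2.57
tool_pos: [0.4773, 0.0302, 0.0728]
ee_rot: [3.139, 0.015, -0.267]
wrist_force: [-0.5, -0.1, -1.3]
width: 0.0562
```

Run:
```python
from fit import *
goto([.48335,.02787,.003],-.283)
im,P=cloud('wrist'); save('w2',im)
hsv=cv2.cvtColor(np.ascontiguousarray(im[...,::-1]),cv2.COLOR_BGR2HSV)
m=(P[...,2]>.026)&(P[...,2]<.038)&(hsv[...,1]>90)&(hsv[...,0]<25)
m&=(np.hypot(P[...,0]-.53,P[...,1]-.015)<.09)
h=cv2.convexHull((P[m][:,:2]*1000).astype(np.float32))[:,0]; print(m.sum(),cv2.approxPolyDP(h,2,True)[:,0].round(1).tolist(),np.median(P[m][:,2]))
```

```text
TCP [0.4773 0.0302 0.0728] yaw -0.2673 t 2.57 w 0.0562 F [-0.5 -0.1 -1.3]
shift [0.75 0.04 6.97] turn 0.016 j6 now 1.78 end approx 1.91
4369 [[598.4000244140625, 6.5], [476.1000061035156, 42.79999923706055], [468.6000061035156, 18.700000762939453], [530.7000122070312, -0.6000000238418579], [595.4000244140625, 3.5999999046325684]] 0.03187858104093394
```

{"op": "servo_tool", "data": {
  "series": "-0.2 0.4 0.05 2 0.02; -0.2 0.7 0.05 4 0.02; -0.2 0.7 0.05 5.8 0.02; -0.2 0.7 0.05 6.8 0.02; -0.2 0.7 0.05 6.8 0.02; 0.3 0.7 0.05 6.8 0.02; 0.7 0.7 0.05 6.8 0.02; 0.8 0.7 0.05 6.8 0.02; 0.8 0.7 0.05 6.8 0.02; 0.8 0.7 0.05 6.8 0.02"
}}

```text
time: 3.45
tool_pos: [0.491, 0.0269, 0.0136]
ee_rot: [-3.141, -0.002, -0.29]
wrist_force: [-0.0, 0.2, -0.1]
width: 0.0277
```

Run:
```python
from fit import *
o=robot.get_obs()
goto([.4838,.0273,.003],-.288)
# unrolled: wedge centre above bench 16mm; TCP z known. Target: grip pt at cradle y=-50, section centre at rolled cradle (x=70,z=52)
c=W(70,-50,52); print('rolled centre',c.round(4))
yaw=YAW+np.pi/2
h=o['tool_pos'][2]-.016   # TCP minus wedge centre height
print('h',h)
goto([c[0],c[1],c[2]+.0063+h+.03],yaw)
```

```text
TCP [0.491  0.0269 0.0136] yaw -0.2901 t 3.45 w 0.0277 F [-0.   0.2 -0.1]
shift [-0.7   0.16  1.06] turn -0.002 j6 now 1.8 end approx 1.92
rolled centre [0.5423 0.1252 0.1231]
h -0.002418888084790516
TCP [0.491  0.0269 0.0136] yaw -0.2901 t 3.45 w 0.0277 F [-0.   0.2 -0.1]
shift [  2.14 -10.89 -14.33] turn -2.032 j6 now 1.8 end approx 0.06
```

{"op": "servo_tool", "data": {
  "series": "0.2 0 0 0 0; 0.2 0 0 0 0; 0.2 -0.4 0 0 0; 0.2 -0.7 0.1 0.5 0; 0.2 -0.7 0.1 1 0; 0.2 -0.7 0.1 1 0; 0.2 -0.7 0.1 1 0; 0.7 -0.7 0.1 1 0; 0.8 -0.7 0.1 1 0; 0.8 -0.7 0.1 1 0; 0.8 -0.7 0.1 1 0"
}}

```text
time: 4.37
tool_pos: [0.4834, 0.028, 0.0025]
ee_rot: [-3.141, -0.0, -0.29]
wrist_force: [-0.2, 0.2, -0.2]
width: 0.0276
```

Run:
```python
from fit import *
o=robot.get_obs()
c=W(70,-50,52); yaw=YAW+np.pi/2
h=o['tool_pos'][2]-.016; print('h',h)
goto([c[0],c[1],c[2]+.0063+h+.03],yaw)
```

```text
h -0.013460413395584223
TCP [0.4834 0.028  0.0025] yaw -0.2902 t 4.37 w 0.0276 F [-0.2  0.2 -0.2]
shift [  2.87 -10.99 -14.34] turn -2.032 j6 now 1.8 end approx 0.06
```

{"op": "servo_tool", "data": {
  "series": "0.8 0 0 -2 0; 0.8 0 0 -5 0; 0.8 0 0 -9 0; 0.8 0 -2 -13 -0.12; 0.8 0 -4 -17 -0.24; 0.8 0 -6 -21 -0.36; 0.8 0 -8 -24 -0.48; 0.8 1 -10 -25 -0.6; 0.8 2 -11 -25 -0.72; 0.8 2.9 -11 -25 -0.84; 0.8 2.9 -11 -25 -0.96; 0.8 2.9 -11 -25 -1.08; 0.8 2.9 -11 -25 -1.2; 0.8 2.9 -11 -25 -1.32; 0.8 2.9 -11 -25 -1.44; 0.8 2.9 -11 -25 -1.56; 0.8 2.9 -11 -25 -1.68; 0.8 2.9 -11 -25 -1.8; 0.8 2.9 -11 -23 -1.92; 0.8 2.9 -11 -21 -2.03"
}}

```text
time: 6.03
tool_pos: [0.5435, 0.1253, 0.2137]
ee_rot: [3.137, 0.0, 1.746]
wrist_force: [0.6, 0.0, -1.2]
width: 0.028
```

{"op": "servo_tool", "data": {
  "series": "0.8 0 0 2 0; 0.8 0 0 4 0; 0.8 0 0 4 0; 0.8 0 0 4 0; 0.8 0 0 4 0"
}}

```text
time: 6.45
tool_pos: [0.5431, 0.1252, 0.1737]
ee_rot: [3.14, -0.0, 1.74]
wrist_force: [-0.1, 0.2, 0.3]
width: 0.0281
```

Run:
```python
from fit import *
h=-.0135; c=W(70,-50,52); yaw=YAW+np.pi/2
goto([c[0],c[1],c[2]+.0063+h+.003],yaw)
im,P=cloud('wrist'); save('w3',im); np.save('w3.npy',P)
```

```text
TCP [0.5431 0.1252 0.1737] yaw 1.7397 t 6.45 w 0.0281 F [-0.1  0.2  0.3]
shift [ 0.01 -0.08  5.48] turn -0.002 j6 now -0.04 end approx 0.06
```

View pics/w3.png

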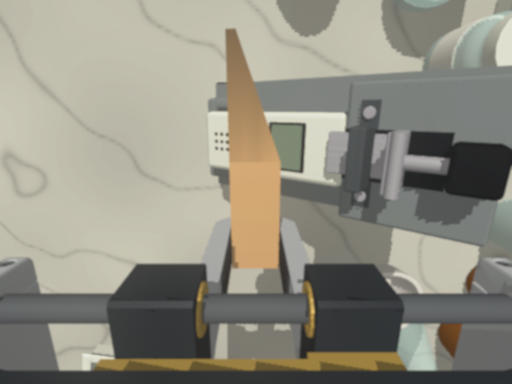

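The wrist picture shows the wedge held square, its tip at (233,30) and its tail between the fingers at (258,260). It lies across the meter, with the strap at (362,150) and the tab at (398,165) upslope. I'll lower it until it touches, then open the fingers in small steps so it rolls onto the 35° face.

{"op": "servo_tool", "data": {
  "series": "0.8 0 0 2 0; 0.8 0 0 4 0; 0.8 0 0 5.2 0; 0.8 0 0 5.2 0; 0.8 0 0 5.2 0; 0.8 0 0 5.5 0; 0.8 0 0 5.5 0; 0.8 0 0 5.5 0"
}}

```text
time: 7.17
tool_pos: [0.5432, 0.1252, 0.1186]
ee_rot: [3.14, 0.0, 1.74]
wrist_force: [-0.1, -0.6, -0.5]
width: 0.0279
```

{"op": "servo_tool", "data": {
  "series": "0.8 0 0 0.2 0; 0.8 0 0 0.2 0; 0.8 0 0 0.4 0; 0.8 0 0 0.4 0"
}}

```text
time: 7.5
tool_pos: [0.5432, 0.1252, 0.116]
ee_rot: [3.139, 0.0, 1.74]
wrist_force: [-2.7, -1.0, 7.7]
width: 0.0278
```

{"op": "servo_tool", "data": {
  "series": "0.38 0 0 0 0; 0.36 0 0 0 0; 0.32 0 0 0 0; 0.28 0 0 0 0; 0.24 0 0 0 0; 0.2 0 0 0.1 0; 0.16 0 0 0.2 0; 0.12 0 0 0.3 0; 0.08 0 0 0.3 0; 0.05 0 0 0.3 0; 0.05 0 0 0.3 0"
}}

```text
time: 8.42
tool_pos: [0.5425, 0.1252, 0.1105]
ee_rot: [3.142, -0.0, 1.74]
wrist_force: [-0.6, 0.2, 0.7]
width: 0.0448
```

Run:
```python
from fit import *
goto(robot.get_obs()['tool_pos'],YAW+np.pi/2)
im,P=cloud('wrist'); save('w4',im); np.save('w4.npy',P)
print(P[180:250:10,258].round(4))
hsv=cv2.cvtColor(np.ascontiguousarray(im[...,::-1]),cv2.COLOR_BGR2HSV)
m=(hsv[...,0]<25)&(hsv[...,1]>90); Q=(P-O)@F*1000
for y0 in(-55,-45,-35,-20,-10,0,20,40):
    k=Q[m&(np.abs(Q[...,1]-y0)<2)&(Q[...,2]>20)]; 
    if len(k): print(y0,'x',k[:,0].min().round(1),k[:,0].max().round(1),'z',np.percentile(k[:,2],[5,50,95]).round(1), 'fit', np.polyfit(k[:,0],k[:,2],1).round(2))
```

```text
TCP [0.5425 0.1252 0.1105] yaw 1.7398 t 8.42 w 0.0448 F [-0.6  0.2  0.7]
shift [0. 0. 0.] turn -0.002 j6 now -0.04 end approx 0.06
[[0.5382 0.1637 0.1284]
 [0.5391 0.1583 0.1311]
 [0.5399 0.153  0.1338]
 [0.5409 0.1476 0.1358]
 [0.5418 0.1423 0.1381]
 [0.5425 0.1376 0.1416]
 [0.5435 0.1321 0.143 ]]
-55 x 50.4 102.1 z [39.8 67.9 69.1] fit [ -0.53 102.97]
-45 x 54.6 147.1 z [41.5 67.9 69.2] fit [ 0.12 53.91]
-35 x 52.7 170.4 z [ 42.9  68.2 155.5] fit [0.85 4.87]
-20 x 48.2 150.7 z [ 44.9  69.  149.1] fit [ 0.83 14.19]
-10 x 47.1 76.0 z [39.8 67.6 68.8] fit [ -0.64 104.68]
0 x 44.6 73.7 z [41.7 67.5 68.8] fit [ -0.61 101.25]
20 x 38.5 62.2 z [41.4 65.4 68.5] fit [ -0.85 107.53]
40 x 34.7 48.8 z [39.2 60.8 68.3] fit [ -1.48 124.37]
```

View pics/w4.png

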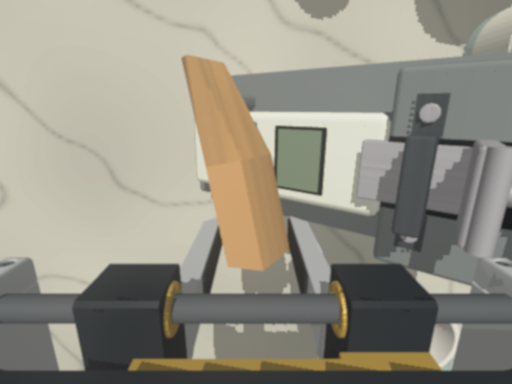

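The picture shows the wedge now lying flat on the meter's 35° face. Its tip at (190,60) has swung downslope, so it is about 14° off in the plane of the face. Closing the pads should line it up again.

{"op": "servo_tool", "data": {
  "series": "0.08 0 0 0 0; 0.1 0 0 0 0; 0.12 0 0 0 0; 0.14 0 0 0 0; 0.16 0 0 0 0; 0.2 0 0 0 0; 0.25 0 0 0 0; 0.25 0 0 0 0"
}}

```text
time: 9.13
tool_pos: [0.5423, 0.1252, 0.1104]
ee_rot: [-3.141, -0.0, 1.74]
wrist_force: [-1.0, -0.3, -0.7]
width: 0.0412
```

```bash
cat >> fit.py <<'E'
def wedge(name):
    im,P=cloud('wrist'); save(name,im)
    hsv=cv2.cvtColor(np.ascontiguousarray(im[...,::-1]),cv2.COLOR_BGR2HSV)
    m=(hsv[...,0]<25)&(hsv[...,1]>80); Q=(P-O)@F*1000; v,u=np.mgrid[:384,:512]; m&=(v<262)&(v>5)
    m=cv2.erode(m.astype(np.uint8),np.ones((3,3)))>0
    q=Q[m]; q=q[~np.isnan(q[:,0])]
    # top face: ransac plane most aligned with cradle z
    rng=np.random.default_rng(0); best=0
    for _ in range(500):
        a=q[rng.choice(len(q),3,False)]; n=np.cross(a[1]-a[0],a[2]-a[0]); L=np.linalg.norm(n)
        if L<50: continue
        n/=L
        if abs(n[2])<.85: continue
        k=np.abs((q-a[0])@n)<1
        if k.sum()>best: best=k.sum();K=k
    t=q[K]; c=t.mean(0); n=np.linalg.svd(t-c)[2][2]; n*=np.sign(n[2])
    t=q[np.abs((q-c)@n)<1.2]
    h=cv2.convexHull(t[:,:2].astype(np.float32)); 
    print('top face: n(cradle)',n.round(3),'n',best,len(q),'zmed',np.median(t[:,2]).round(1),'poly xy',cv2.approxPolyDP(h,2,True)[:,0].round(1).tolist())
    for y0 in np.arange(np.ceil(t[:,1].min()/10)*10,t[:,1].max(),15):
        k=t[np.abs(t[:,1]-y0)<1.5]
        if len(k): print(y0,'x',k[:,0].min().round(1),k[:,0].max().round(1),'z',k[np.argmin(k[:,0]),2].round(1),k[np.argmax(k[:,0]),2].round(1))
    return im,P
E
python3 - <<'E'
from fit import *
goto(robot.get_obs()['tool_pos'],YAW+np.pi/2)
wedge('w5')
E
```

```text
TCP [0.5423 0.1252 0.1104] yaw 1.7398 t 9.13 w 0.0412 F [-1.  -0.3 -0.7]
shift [0. 0. 0.] turn -0.002 j6 now -0.04 end approx 0.06
top face: n(cradle) [0.009 0.01  1.   ] n 5365 11405 zmed 68.3 poly xy [[86.5, -54.79999923706055], [72.19999694824219, 4.0], [37.79999923706055, 56.70000076293945], [31.600000381469727, 58.0], [61.79999923706055, -62.599998474121094]]
-60.0 x 60.6 73.6 z 68.7 68.1
-45.0 x 57.6 84.7 z 68.4 69.2
-30.0 x 52.8 80.8 z 67.8 68.6
-15.0 x 48.0 76.8 z 67.9 67.7
0.0 x 45.5 73.7 z 67.9 68.8
15.0 x 42.1 65.5 z 67.6 68.6
30.0 x 38.9 55.5 z 68.2 67.4
45.0 x 35.1 46.0 z 68.0 67.6
```

{"op": "servo_tool", "data": {
  "series": "0.13 0 0 0 0; 0.11 0 0 0 0.03; 0.11 0 0 0 0.06; 0.11 0 0 0 0.1; 0.11 0 0 0 0.14; 0.11 0 0 0 0.18; 0.11 0 0 0 0.22; 0.11 0 0 0 0.24; 0.14 0 0 0 0.24; 0.18 0 0 0 0.24; 0.25 0 0 0 0.24; 0.25 0 0 0 0.24"
}}

```text
time: 10.18
tool_pos: [0.5383, 0.1246, 0.1097]
ee_rot: [-3.132, 0.002, 1.502]
wrist_force: [-9.2, -2.3, 3.8]
width: 0.041
```

Run:
```python
from fit import *
goto(robot.get_obs()['tool_pos'],YAW+np.pi/2)
wedge('w6')
```

```text
TCP [0.5383 0.1246 0.1097] yaw 1.5019 t 10.18 w 0.041 F [-9.2 -2.3  3.8]
shift [0. 0. 0.] turn -0.24 j6 now 0.19 end approx 0.06
top face: n(cradle) [-0.     0.032  0.999] n 5382 12380 zmed 68.6 poly xy [[55.5, -59.400001525878906], [80.80000305175781, -56.099998474121094], [81.5, 0.8999999761581421], [60.400001525878906, 63.29999923706055], [56.29999923706055, 65.0999984741211], [53.20000076293945, -47.599998474121094]]
-50.0 x 53.4 81.6 z 69.5 68.9
-35.0 x 55.1 81.3 z 69.6 69.5
-20.0 x 54.6 81.3 z 68.6 68.2
-5.0 x 54.2 81.2 z 68.0 68.6
10.0 x 54.9 78.6 z 68.1 68.6
25.0 x 54.9 74.1 z 67.0 68.8
40.0 x 54.6 68.3 z 66.9 67.0
55.0 x 55.2 63.8 z 66.4 67.8
```

View pics/w6.png

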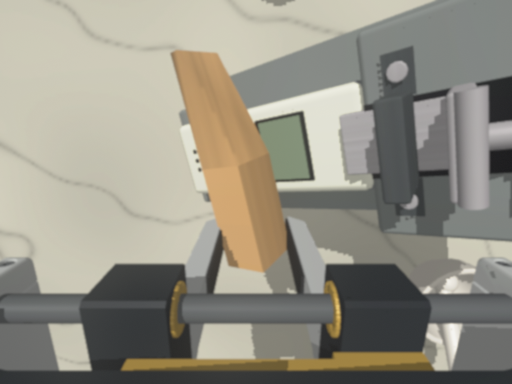

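The wedge is now held in the rolled attitude. Its flat side sits at cradle x = 54.6 along its whole length, with the tip about 2° low. Next I'll work out the transfer to the mouth of the gap.

Run:
```python
from fit import *
o=robot.get_obs(); Rm=R.from_euler('xyz',o['ee_rot']).as_matrix()
print((F.T@(o['tool_pos']-O)*1000).round(1))
for d in ([0,0,25],[0,-100,25],[109,-100,25],[109,-100,10.5],[109,-90,10.5]):
    print(d,(Rm.T@F@np.array(d)/10).round(2))
```

```text
[ 59.  -49.9  43.3]
[0, 0, 25] [-0.35 -1.41 -2.03]
[0, -100, 25] [-10.06   0.96  -2.03]
[109, -100, 25] [-7.95  9.57 -8.38]
[109, -100, 10.5] [-7.75 10.39 -7.2 ]
[109, -90, 10.5] [-6.78 10.16 -7.2 ]
```

{"op": "servo_tool", "data": {
  "series": "0.25 -0.1 -0.4 -0.5 0; 0.25 -0.2 -0.9 -1.2 0; 0.25 -0.35 -1.4 -2 0; 0.25 -2 -1 -2.03 0; 0.25 -5 -0.3 -2.03 0; 0.25 -8 0.4 -2.03 0; 0.25 -10.06 0.96 -2.03 0; 0.25 -10 1.5 -2.5 0; 0.25 -9.5 4 -4.5 0; 0.25 -8.7 7 -6.5 0; 0.25 -7.95 9.57 -8.38 0; 0.25 -7.95 9.57 -8.38 0; 0.25 -7.95 9.57 -8.38 0; 0.25 -7.95 9.57 -8.38 0"
}}

```text
time: 11.4
tool_pos: [0.6318, 0.0396, 0.1941]
ee_rot: [-3.141, -0.0, 1.5]
wrist_force: [-0.3, 0.1, -0.5]
width: 0.0408
```

Run:
```python
from fit import *
o=robot.get_obs();goto(o['tool_pos'],YAW+np.pi/2)
print((F.T@(o['tool_pos']-O)*1000).round(1))
im,P=wedge('w7'); np.save('w7.npy',P)
```

```text
TCP [0.6318 0.0396 0.1941] yaw 1.5004 t 11.4 w 0.0408 F [-0.3  0.1 -0.5]
shift [0. 0. 0.] turn -0.241 j6 now 0.04 end approx -0.11
[ 171.1 -149.5   67.9]
top face: n(cradle) [0.04  0.135 0.99 ] n 5567 19021 zmed 88.8 poly xy [[194.1999969482422, -155.5], [191.10000610351562, -96.80000305175781], [166.10000610351562, -37.400001525878906], [161.10000610351562, -35.29999923706055], [165.6999969482422, -149.0], [168.5, -157.6999969482422]]
-150.0 x 165.7 194.1 z 94.4 93.9
-135.0 x 166.3 192.9 z 92.5 92.2
-120.0 x 164.6 192.5 z 90.5 91.0
-105.0 x 164.5 191.4 z 89.2 88.7
-90.0 x 163.5 188.2 z 87.1 86.0
-75.0 x 162.4 182.0 z 85.0 84.0
-60.0 x 160.4 176.0 z 82.2 83.1
-45.0 x 160.2 169.5 z 80.0 80.3
```

View pics/w7.png

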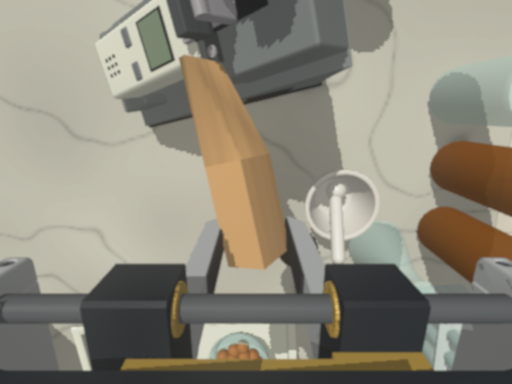

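Run:
```python
from fit import *
o=robot.get_obs(); Rm=R.from_euler('xyz',[np.pi,0,1.5004]).as_matrix()
for d in ([-3,10,0],[-3,10,-5],[-3,10,-16],[-3,10,-17.5]):
    print(d,(Rm.T@F@np.array(d)/10).round(2))
```

```text
[-3, 10, 0] [ 0.91 -0.48  0.17]
[-3, 10, -5] [ 0.98 -0.2   0.58]
[-3, 10, -16] [1.13 0.41 1.48]
[-3, 10, -17.5] [1.15 0.5  1.61]
```

{"op": "servo_tool", "data": {
  "series": "0.25 0.4 -0.2 0.1 0.03; 0.25 0.9 -0.48 0.17 0.06; 0.25 0.92 -0.4 0.3 0.06; 0.25 0.98 -0.2 0.58 0.06; 0.25 1 -0.05 0.8 0.06; 0.25 1.04 0.1 1 0.06; 0.25 1.08 0.25 1.25 0.06; 0.25 1.13 0.41 1.48 0.06; 0.25 1.13 0.41 1.48 0.06; 0.25 1.13 0.41 1.48 0.06"
}}

```text
time: 12.28
tool_pos: [0.6354, 0.0491, 0.1788]
ee_rot: [-3.137, 0.002, 1.441]
wrist_force: [-5.2, -1.8, 2.2]
width: 0.0411
```

Run:
```python
from fit import *
o=robot.get_obs();goto(o['tool_pos'],YAW+np.pi/2)
print((F.T@(o['tool_pos']-O)*1000).round(1))
im,P=wedge('w8'); np.save('w8.npy',P)
```

```text
TCP [0.6354 0.0491 0.1788] yaw 1.4407 t 12.28 w 0.0411 F [-5.2 -1.8  2.2]
shift [0. 0. 0.] turn -0.301 j6 now 0.12 end approx -0.09
[ 166.5 -140.7   52.4]
top face: n(cradle) [-0.037  0.032  0.999] n 4954 20223 zmed 77.6 poly xy [[160.8000030517578, -149.60000610351562], [187.39999389648438, -147.0], [193.6999969482422, -90.9000015258789], [177.60000610351562, -25.0], [172.8000030517578, -25.200000762939453]]
-140.0 x 161.1 188.8 z 78.7 80.6
-125.0 x 163.2 189.8 z 77.9 78.2
-110.0 x 164.7 191.6 z 77.7 78.1
-95.0 x 165.9 193.3 z 76.4 78.4
-80.0 x 167.2 191.0 z 76.5 78.1
-65.0 x 168.7 187.3 z 75.8 77.3
-50.0 x 170.3 183.8 z 75.4 75.5
-35.0 x 172.0 179.9 z 74.6 76.4
```

{"op": "servo_tool", "data": {
  "series": "0.25 0 0.05 0 -0.03; 0.25 0 0.1 -0.05 -0.06; 0.25 0 0.15 -0.1 -0.09; 0.25 0 0.17 -0.12 -0.12; 0.25 0 0.17 -0.12 -0.12; 0.25 0 0.17 -0.12 -0.12"
}}

```text
time: 12.83
tool_pos: [0.6388, 0.0495, 0.1804]
ee_rot: [-3.141, 0.0, 1.559]
wrist_force: [-0.4, -0.8, -0.5]
width: 0.0407
```

Run:
```python
from fit import *
o=robot.get_obs();goto(o['tool_pos'],YAW+np.pi/2)
print((F.T@(o['tool_pos']-O)*1000).round(1))
im,P=wedge('w9'); np.save('w9.npy',P)
Rm=R.from_euler('xyz',o['ee_rot']).as_matrix()
for d in ([1,0,0],[0,1,0],[0,0,1]): print(d,(Rm.T@F@np.array(d)).round(3))
# strap face seen from here: points near tops
Q=(P-O)@F*1000
for y0 in(-12,-16):
    k=Q[np.abs(Q[...,1]-y0)<1.5]; k=k[(k[:,0]>140)&(k[:,0]<200)&(k[:,2]>60)]; k=k[np.argsort(k[:,0])]; print(y0,k[::max(1,len(k)//25)][:,[0,2]].round(0).astype(int).tolist())
```

```text
TCP [0.6388 0.0495 0.1804] yaw 1.5589 t 12.83 w 0.0407 F [-0.4 -0.8 -0.5]
shift [0. 0. 0.] turn -0.183 j6 now 0.0 end approx -0.09
[ 170.2 -141.    51.7]
top face: n(cradle) [-0.001  0.029  1.   ] n 5695 18594 zmed 77.1 poly xy [[166.3000030517578, -151.39999389648438], [192.3000030517578, -146.8000030517578], [191.10000610351562, -87.5999984741211], [166.60000610351562, -25.600000381469727], [163.39999389648438, -26.799999237060547], [162.1999969482422, -40.29999923706055]]
-150.0 x 166.0 181.0 z 78.3 78.3
-135.0 x 165.5 192.5 z 77.9 78.8
-120.0 x 165.0 192.1 z 77.7 78.8
-105.0 x 164.7 191.7 z 77.3 76.2
-90.0 x 164.4 191.5 z 76.3 76.8
-75.0 x 163.2 186.6 z 75.7 77.5
-60.0 x 163.2 180.5 z 75.7 77.1
-45.0 x 162.6 175.0 z 75.2 75.7
-30.0 x 163.4 168.8 z 74.9 76.4
[1, 0, 0] [ 0.149  0.805 -0.574]
[0, 1, 0] [ 0.983 -0.182  0.   ]
[0, 0, 1] [-0.104 -0.564 -0.819]
-12 [[152, 70], [154, 70], [155, 70], [157, 70], [158, 70], [160, 68], [161, 60], [161, 68], [161, 65], [161, 67], [161, 70], [162, 64], [178, 78], [180, 78], [180, 63], [180, 64], [181, 63], [181, 60], [181, 76], [181, 78], [181, 63], [181, 64], [182, 76], [182, 61], [182, 76], [183, 74], [183, 73]]
-16 [[151, 69], [154, 70], [155, 70], [157, 70], [159, 70], [160, 69], [160, 70], [161, 69], [161, 70], [161, 65], [161, 65], [162, 61], [177, 77], [179, 77], [180, 78], [180, 78], [181, 75], [181, 65], [181, 75], [181, 68], [181, 76], [181, 79], [182, 67], [182, 75], [182, 75], [183, 72], [183, 73]]
```

View pics/w9.png

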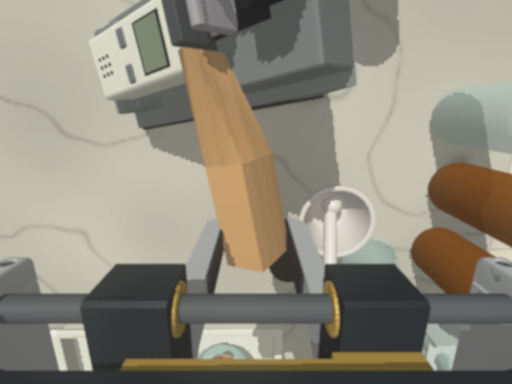

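The tip is at (195,50), right at the mouth of the gap. The flat side is at x = 163–166 and the strap face at 162. Pushing in.

{"op": "servo_tool", "data": {
  "series": "0.3 0.5 -0.1 0 0; 0.3 1 -0.2 0 0; 0.3 1.5 -0.3 0 0; 0.3 2 -0.4 0 0; 0.3 2.5 -0.5 0.02 0; 0.3 2.95 -0.62 0.05 0; 0.3 3.4 -0.75 0.1 0; 0.3 3.9 -0.88 0.12 0; 0.3 3.9 -0.88 0.12 0"
}}

```text
time: 13.63
tool_pos: [0.6304, 0.0869, 0.1794]
ee_rot: [-3.141, 0.005, 1.558]
wrist_force: [-0.7, -6.5, -0.3]
width: 0.0406
```

```bash
cat > chk.py <<'E'
from fit import *
import sys
o=robot.get_obs();goto(o['tool_pos'],YAW+np.pi/2); print((F.T@(o['tool_pos']-O)*1000).round(1))
im,P=wedge(sys.argv[1]); np.save(sys.argv[1]+'.npy',P)
S,PS=cloud('scene'); save(sys.argv[1]+'s',S)
Q=(PS-O)@F*1000
for y0 in (-8,0,8):
    k=Q[np.abs(Q[...,1]-y0)<2]; k=k[(k[:,2]>70.5)&(k[:,2]<76)&(k[:,0]>160)&(k[:,0]<215)]
    if len(k): print('scene tab x',y0,np.percentile(k[:,0],[2,50,98]).round(1))
E
python3 chk.py w10
```

```text
TCP [0.6304 0.0869 0.1794] yaw 1.5584 t 13.63 w 0.0406 F [-0.7 -6.5 -0.3]
shift [0. 0. 0.] turn -0.183 j6 now 0.06 end approx -0.03
[ 168.  -102.7   52.1]
top face: n(cradle) [0.002 0.03  1.   ] n 5671 15215 zmed 77.4 poly xy [[163.8000030517578, -113.30000305175781], [189.8000030517578, -108.19999694824219], [190.5, -57.70000076293945], [168.3000030517578, 10.100000381469727], [163.6999969482422, 12.399999618530273], [161.60000610351562, -9.699999809265137]]
-110.0 x 163.9 187.0 z 78.8 78.2
-95.0 x 164.4 190.2 z 78.9 78.9
-80.0 x 163.0 189.9 z 77.6 78.4
-65.0 x 162.8 190.2 z 77.6 76.6
-50.0 x 162.0 189.7 z 76.1 77.8
-35.0 x 162.0 184.4 z 76.4 75.7
-20.0 x 162.3 179.3 z 75.5 75.4
-5.0 x 162.3 173.7 z 75.4 74.9
10.0 x 162.5 168.3 z 74.6 76.5
scene tab x -8 [174.  185.8 188.7]
scene tab x 0 [163.6 181.6 188.8]
scene tab x 8 [162.2 175.6 188.8]
```

{"op": "servo_tool", "data": {
  "series": "0.3 0.5 -0.1 0 0; 0.3 1 -0.2 0 0; 0.3 1.5 -0.31 0.02 0; 0.3 2 -0.42 0.04 0; 0.3 2.5 -0.52 0.05 0; 0.3 3 -0.62 0.06 0; 0.3 3.35 -0.7 0.06 0; 0.3 3.35 -0.7 0.06 0; 0.3 3.35 -0.7 0.06 0"
}}

```text
time: 14.48
tool_pos: [0.6236, 0.1187, 0.1786]
ee_rot: [-3.141, 0.008, 1.557]
wrist_force: [-1.0, -10.1, 0.0]
width: 0.0404
```

```bash
python3 chk.py w11
```

```text
TCP [0.6236 0.1187 0.1786] yaw 1.5571 t 14.48 w 0.0404 F [ -1.  -10.1   0. ]
shift [0. 0. 0.] turn -0.185 j6 now 0.12 end approx 0.02
[166.5 -70.2  52.1]
top face: n(cradle) [0.002 0.035 0.999] n 5729 13547 zmed 77.1 poly xy [[163.10000610351562, -80.30000305175781], [188.1999969482422, -75.69999694824219], [189.39999389648438, -19.799999237060547], [166.6999969482422, 44.20000076293945], [163.39999389648438, 43.599998474121094], [160.60000610351562, -72.30000305175781]]
-80.0 x 162.4 172.5 z 79.0 78.7
-65.0 x 162.4 189.0 z 78.3 78.5
-50.0 x 161.6 189.1 z 77.6 77.4
-35.0 x 161.3 189.1 z 76.9 76.3
-20.0 x 161.7 189.4 z 76.4 76.3
-5.0 x 162.4 184.4 z 76.4 75.5
10.0 x 161.6 180.5 z 75.2 76.5
25.0 x 162.6 174.8 z 74.9 76.3
40.0 x 164.3 169.6 z 75.1 74.5
scene tab x -8 [162.7 191.6 199.4]
scene tab x 0 [163.1 181.5 197. ]
scene tab x 8 [165.1 179.2 198.3]
```

{"op": "servo_tool", "data": {
  "series": "0.1 0 0 0 0; 0 0 0 0 0; -0.1 0 0 0 0; -0.2 0 0 0 0; -0.2 -1 0.35 -0.1 0; -0.2 -2 0.6 -0.2 -0.09; -0.2 -3.3 0.9 -0.2 -0.18; -0.2 -4 1 -0.2 -0.18; 0.5 -4 1 -0.2 -0.18; 1 -4 1 -0.2 -0.18; 1 -4 1 -0.2 -0.18; 1 -4 1 -0.2 -0.18"
}}

```text
time: 15.58
tool_pos: [0.6334, 0.0829, 0.1809]
ee_rot: [3.141, -0.0, 1.74]
wrist_force: [0.2, -0.2, 0.5]
width: 0.0333
```

```bash
python3 chk.py w12
python3 - <<'E'
from fit import *
o=robot.get_obs(); Rm=R.from_euler('xyz',o['ee_rot']).as_matrix(); p=F.T@(o['tool_pos']-O)*1000
for t in ([170.5,-96,52],[170.5,-60,52],[170.5,-50,52]): print(t,(Rm.T@F@(np.array(t)-p)/10).round(2))
E
```

```text
TCP [0.6334 0.0829 0.1809] yaw 1.7396 t 15.58 w 0.0333 F [ 0.2 -0.2  0.5]
shift [0. 0. 0.] turn -0.002 j6 now -0.13 end approx -0.04
[ 170.8 -107.1   52. ]
top face: n(cradle) [0.004 0.034 0.999] n 6604 13370 zmed 77.3 poly xy [[163.0, 23.100000381469727], [162.39999389648438, -83.9000015258789], [185.5, -84.19999694824219], [188.5, -74.5], [189.1999969482422, -20.200000762939453], [175.60000610351562, 20.899999618530273]]
-80.0 x 161.3 188.1 z 78.5 79.9
-65.0 x 160.6 188.5 z 77.5 79.3
-50.0 x 161.4 188.9 z 77.6 78.8
-35.0 x 161.7 189.1 z 76.9 78.1
-20.0 x 161.0 189.3 z 76.1 76.5
-5.0 x 161.3 184.6 z 75.6 75.9
10.0 x 162.6 179.4 z 75.4 76.2
scene tab x -8 [195.2 198.6 201.9]
scene tab x 0 [168.6 184.9 201.1]
scene tab x 8 [163.4 180.8 199.5]
[170.5, -96, 52] [ 1.11 -0.02  0.01]
[170.5, -60, 52] [ 4.71 -0.03  0.01]
[170.5, -50, 52] [ 5.71 -0.03  0.01]
```

View pics/w12.png

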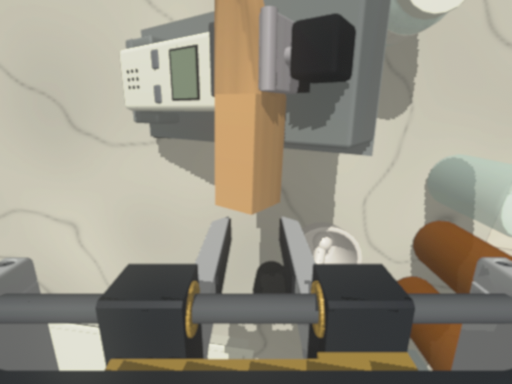

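The wedge now holds itself with its thick end at (248,205), and the fingers are behind it. I'll close them and push the thick end about 20 mm further in.

{"op": "servo_tool", "data": {
  "series": "1 0 0 0 0; 1 0 0 0 0; 1 0 0 0 0; 1 0 0 0 0; 1 0.8 0 0 0; 1 1.3 0 0 0; 1 1.7 0 0 0; 1 2.1 0 0 0; 1 2.5 0 0 0; 1 2.9 0 0 0; 1 3.3 0 0 0; 1 3.7 0 0 0; 1 3.7 0 0 0; 1 3.7 0 0 0"
}}

```text
time: 16.85
tool_pos: [0.6286, 0.1157, 0.1815]
ee_rot: [3.139, 0.007, 1.737]
wrist_force: [3.0, -6.8, -0.6]
width: 0.0004
```

```bash
python3 chk.py w13
```

```text
TCP [0.6286 0.1157 0.1815] yaw 1.7371 t 16.85 w 0.0004 F [ 3.  -6.8 -0.6]
shift [0. 0. 0.] turn -0.005 j6 now -0.07 end approx 0.01
[171.8 -74.   52. ]
top face: n(cradle) [0.009 0.02  1.   ] n 6665 12133 zmed 78.0 poly xy [[188.60000610351562, -63.900001525878906], [189.5, -0.0], [170.0, 54.79999923706055], [163.60000610351562, 55.70000076293945], [161.60000610351562, -60.79999923706055], [163.5, -63.5]]
-60.0 x 161.6 189.0 z 78.3 79.8
-45.0 x 161.4 189.6 z 77.9 77.6
-30.0 x 162.0 189.4 z 78.5 77.2
-15.0 x 162.3 189.7 z 77.8 79.2
0.0 x 162.1 189.5 z 77.6 77.8
15.0 x 161.9 184.8 z 77.1 78.1
30.0 x 162.3 179.6 z 76.5 77.6
45.0 x 163.1 174.5 z 76.4 76.9
scene tab x -8 [160.8 179.6 200.1]
scene tab x 0 [165.3 188.5 200.4]
scene tab x 8 [170.1 191.9 198.6]
```

The wedge is seated: its full thickness spans y = -64 to 0 across the tab and the catch is about 16 mm open. Backing off and heading to the meter.

Run:
```python
from fit import *
g=W(88,0,22); t=g-[0,0,.019]; print('tcp',t.round(4))
goto(t+[0,0,.10],YAW)
```

```text
tcp [0.5653 0.1799 0.0899]
TCP [0.6285 0.1157 0.1815] yaw 1.737 t 16.95 w 0.0005 F [ 1.9 -6.9  0.8]
shift [ 7.37 -5.17 -0.9 ] turn 1.566 j6 now -0.07 end approx 1.71
```

{"op": "servo_tool", "data": {
  "series": "1 -1 0 0 0; 1 -3 0 0 0; 1 -5 0 -1 0; 1 -6 0 -5 0; 1 -6 0 -9 0; 1 -6 0 -13 0; 1 -6 0 -15 0"
}}

```text
time: 17.53
tool_pos: [0.6378, 0.0598, 0.3372]
ee_rot: [3.134, 0.0, 1.74]
wrist_force: [0.7, -0.2, 1.3]
width: 0.0007
```

Run:
```python
from fit import *
g=W(88,0,22); t=g-[0,0,.019]
goto(t+[0,0,.10],YAW)
print(snapshot('scene')[0].shape)
```

```text
TCP [0.6378 0.0598 0.3372] yaw 1.7401 t 17.53 w 0.0007 F [ 0.7 -0.2  1.3]
shift [13.06 -5.24 14.68] turn 1.569 j6 now -0.16 end approx 1.71
(384, 512, 3)
```

{"op": "servo_tool", "data": {
  "series": "-0.6 2 -0.8 0 0.12; -0.6 4 -1.6 0 0.24; -0.6 6 -2.4 0 0.36; -0.6 8 -3.2 0 0.48; -0.6 10 -4 0 0.6; -0.6 12 -4.8 0 0.72; -0.6 13 -5.2 0 0.84; -0.6 13.1 -5.2 2 0.96; -0.6 13.1 -5.2 4 1.08; -0.6 13.1 -5.2 6 1.2; -0.6 13.1 -5.2 8 1.32; -0.6 13.1 -5.2 10 1.44; -0.6 13.1 -5.2 11 1.57; -0.6 13.1 -5.2 11 1.57; -0.6 13.1 -5.2 11 1.57; -0.6 13.1 -5.2 11 1.57"
}}

```text
time: 18.92
tool_pos: [0.5643, 0.1804, 0.2219]
ee_rot: [-3.141, -0.002, 0.173]
wrist_force: [0.3, -0.1, 0.4]
width: 0.0754
```

Run:
```python
from fit import *
g=W(88,0,22); t=g-[0,0,.019]
goto(t,YAW)
im,P=cloud('wrist'); save('w14',im); Q=(P-O)@F*1000
hsv=cv2.cvtColor(np.ascontiguousarray(im[...,::-1]),cv2.COLOR_BGR2HSV)
for x0 in (20,40,60,80,100,120):
    k=Q[(np.abs(Q[...,0]-x0)<2)&(np.abs(Q[...,2]-36)<3)]
    if len(k): print(x0,k[:,1].min().round(1),k[:,1].max().round(1),np.median(k[:,2]).round(1),len(k))
```

```text
TCP [0.5643 0.1804 0.2219] yaw 0.1727 t 18.92 w 0.0754 F [ 0.3 -0.1  0.4]
shift [ 0.07  0.07 13.2 ] turn 0.002 j6 now 1.61 end approx 1.71
20 -25.3 27.1 35.8 62
40 -25.4 27.2 35.6 92
60 -26.4 27.2 36.2 120
80 -26.3 26.9 36.5 109
100 -25.8 26.6 36.4 129
```

View pics/w14.png

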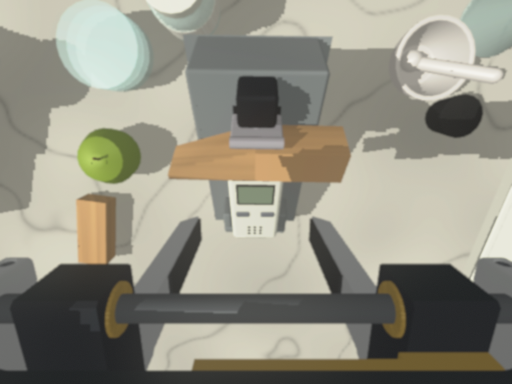

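The picture shows the wedge lying across the gap at about (260,155), pressed against the tab at (257,140), and the meter at (255,207) centred between the fingers. Descending and gripping.

{"op": "servo_tool", "data": {
  "series": "-0.6 0 0.05 4 0; -0.6 0.05 0.05 8 0; -0.6 0.05 0.05 11 0; -0.6 0.05 0.05 12.7 0; -0.6 0.05 0.05 13.2 0; -0.6 0.05 0.05 13.2 0; -0.6 0.05 0.05 13.2 0; -0.4 0.05 0.05 13.2 0; -0.3 0.05 0.05 13.2 0; -0.2 0.05 0.05 13.2 0; 0 0.05 0.05 13.2 0; 0 0.05 0.05 13.2 0; 0 0.05 0.05 13.2 0"
}}

```text
time: 20.05
tool_pos: [0.5653, 0.1796, 0.0948]
ee_rot: [3.141, -0.004, 0.171]
wrist_force: [-11.0, -2.7, 13.4]
width: 0.0558
```

Run:
```python
from fit import *
goto(W(88,0,22)-[0,0,.019],YAW)
o=robot.get_obs(); Rm=R.from_euler('xyz',o['ee_rot']).as_matrix()
print('10mm z\'',(Rm.T@F@[0,0,1]).round(3))
# tray pose from initial top & w1 clouds
for f in('top0','scene0','w1'):
    P=np.load(f+'.npy'); m=(P[...,0]>.28)&(P[...,0]<.72)&(P[...,1]>-.47)&(P[...,1]<-.15)
    r=m&(P[...,2]>.022)&(P[...,2]<.034)
    q=(P[r][:,:2]*1000).astype(np.float32); print(f,cv2.minAreaRect(q))
    fl=m&(P[...,2]<.012)&(P[...,0]>.38)&(P[...,0]<.48)&(P[...,1]>-.36)&(P[...,1]<-.24); print(np.median(P[fl][:,2]))
```

```text
TCP [0.5653 0.1796 0.0948] yaw 0.171 t 20.05 w 0.0558 F [-11.   -2.7  13.4]
shift [ 0.01 -0.02  0.5 ] turn 0.0 j6 now 1.61 end approx 1.71
10mm z' [-0.57   0.    -0.822]
top0 ((508.27874755859375, -293.33782958984375), (248.05091857910156, 336.82598876953125), 89.81236267089844)
0.0045722679040289815
scene0 ((510.1495666503906, -294.86383056640625), (255.13783264160156, 339.2303771972656), 89.81505584716797)
0.001168991416620413
w1 ((515.868896484375, -296.4091796875), (247.919677734375, 319.3580017089844), 89.74028778076172)
0.003979039290955333
```

The gripper body is touching the strap or wedge top: the force is about 17 N along the slope normal. I'll open, back off, and take the meter lower down its length.

{"op": "servo_tool", "data": {
  "series": "-0.3 -0.1 0 -0.2 0; -0.6 -0.3 0 -0.4 0; -0.6 -0.6 0 -0.8 0; -0.6 -1.5 0 -1 0; -0.6 -1.9 0 -0.5 0; -0.6 -1.9 0 -0.5 0; -0.6 -1.9 0 -0.5 0"
}}

```text
time: 20.63
tool_pos: [0.545, 0.1763, 0.093]
ee_rot: [-3.142, 0.002, 0.17]
wrist_force: [0.9, 0.0, -0.7]
width: 0.0752
```

Run:
```python
from fit import *
goto(W(64,0,26)-[0,0,.019],YAW)
im,P=cloud('wrist'); save('w15',im); np.save('w15.npy',P); Q=(P-O)@F*1000
hsv=cv2.cvtColor(np.ascontiguousarray(im[...,::-1]),cv2.COLOR_BGR2HSV); m=(hsv[...,0]<25)&(hsv[...,1]>80)
for y0 in (-60,-50,-40,-25,0,25,40):
    k=Q[m&(np.abs(Q[...,1]-y0)<2)&(Q[...,2]>60)&(Q[...,2]<90)]
    if len(k): print(y0,'x',np.percentile(k[:,0],[1,99]).round(1),'z',np.percentile(k[:,2],[10,50,90]).round(1),len(k))
k=Q[m&(Q[...,2]>60)&(Q[...,2]<90)&(Q[...,0]>150)&(Q[...,0]<200)]; print(np.percentile(k[:,1],[.2,99.8]))
for x0 in (20,40,60,80,100,120):
    k=Q[(np.abs(Q[...,0]-x0)<2)&(np.abs(Q[...,2]-36)<4)&(np.abs(Q[...,1])<32)]
    if len(k): print(x0,k[:,1].min().round(1),k[:,1].max().round(1),np.median(k[:,2]).round(1),len(k))
k=Q[(np.abs(Q[...,1])<12)&(np.abs(Q[...,2]-36)<4)]; print('low end x',np.percentile(k[:,0],[.5,1]))
```

```text
TCP [0.545  0.1763 0.093 ] yaw 0.17 t 20.63 w 0.0752 F [ 0.9  0.  -0.7]
shift [-0.13 -0.    1.36] turn -0.001 j6 now 1.61 end approx 1.71
-60 x [161.5 189.2] z [63.5 75.2 75.9] 1315
-50 x [161.4 189.5] z [64.9 75.2 75.9] 1790
-40 x [161.3 189.6] z [64.7 75.1 75.9] 1815
-25 x [161.6 189.8] z [66.4 75.2 75.9] 1748
0 x [161.3 189.8] z [74.6 75.4 75.9] 1275
25 x [162.3 181.7] z [64.2 75.  75.8] 1145
40 x [162.2 176.6] z [63.6 74.8 75.8] 870
[-64.64927817  64.09572134]
20 -25.9 27.5 35.8 125
40 -26.9 27.1 35.8 168
60 -27.4 26.8 36.4 299
80 -27.4 26.9 36.5 287
100 -26.2 25.7 36.6 339
low end x [-127.09387042 -126.28256615]
```

The press actually seated the wedge fully: its top is now at z = 75.3, so it is on the gap floor, and nothing else moved. Gripping the meter lower down.

{"op": "servo_tool", "data": {
  "series": "-0.6 -0.13 0 0.5 0; -0.6 -0.13 0 1 0; -0.6 -0.13 0 1.35 0; -0.6 -0.13 0 1.35 0; -0.6 -0.13 0 1.35 0; -0.4 -0.13 0 1.35 0; -0.3 -0.13 0 1.35 0; -0.2 -0.13 0 1.35 0; 0 -0.13 0 1.35 0; 0 -0.13 0 1.35 0; 0 -0.13 0 1.35 0"
}}

```text
time: 21.6
tool_pos: [0.5447, 0.1763, 0.0806]
ee_rot: [-3.141, -0.001, 0.17]
wrist_force: [-0.8, -0.1, 1.1]
width: 0.0558
```

{"op": "servo_tool", "data": {
  "series": "0 -0.28 0 -0.41 0; 0 -0.57 0 -0.82 0; 0 -1.14 0 -1.64 0; 0 -1.71 0 -2.47 0; 0 -2.28 0 -3.29 0; 0 -2.85 0 -4.11 0; 0 -3.42 0 -4.93 0; 0 -3.42 0 -4.93 0; 0 -3.42 0 -4.93 0"
}}

```text
time: 22.35
tool_pos: [0.5109, 0.1705, 0.1307]
ee_rot: [-3.141, -0.002, 0.17]
wrist_force: [0.2, 0.8, -3.8]
width: 0.056
```

Run:
```python
from fit import *
goto([.43,-.30,.20],np.pi/2)
im,P=cloud('wrist'); save('w16',im); np.save('w16.npy',P)
S,PS=cloud('scene'); save('s16',S)
# meter face normal: white-ish points near tool in front
o=robot.get_obs(); Q=(P-O)@F*1000; v,u=np.mgrid[:384,:512]
hsv=cv2.cvtColor(np.ascontiguousarray(im[...,::-1]),cv2.COLOR_BGR2HSV)
p=F.T@(o['tool_pos']-O)*1000; print('tool cradle',p.round(1))
k=(np.abs(Q[...,1])<20)&(Q[...,0]>-20)&(Q[...,0]<130)&(Q[...,2]>60)&(Q[...,2]<140); q=Q[k]; print(len(q)); 
A=np.c_[q[:,0],q[:,1],np.ones(len(q))]; c=np.linalg.lstsq(A,q[:,2],rcond=None)[0]; print('face slope',c.round(3),'x range',np.percentile(q[:,0],[1,99]).round(1), 'z',np.percentile(q[:,2],[5,50,95]).round(1))
print('w',o['width'],'F',o['wrist_force'])
```

```text
TCP [0.5109 0.1705 0.1307] yaw 0.1699 t 22.35 w 0.056 F [ 0.2  0.8 -3.8]
shift [-15.91  45.01  -6.97] turn -1.401 j6 now 1.62 end approx -0.61
tool cradle [54.3 -0.  70.6]
7340
face slope [ 1.0000e-03 -7.0000e-03  9.6816e+01] x range [  7.7 129.4] z [96.2 96.9 97.9]
w 0.055340881778572895 F [ 0.14194586  1.39205365 -2.50557997]
```

The meter is out and still parallel to the slope in the grip. Now carrying it over to the tray.

Run:
```python
from fit import *
goto([.425,-.3275,.10],np.pi/2)
for f in('top0','w1'):
    P=np.load(f+'.npy'); m=(P[...,0]>.5)&(P[...,0]<.66)&(P[...,1]>-.36)&(P[...,1]<-.19)&(P[...,2]>.018)
    m&=(np.hypot(P[...,0]-.585,P[...,1]+.255)<.07); q=(P[m][:,:2]*1000).astype(np.float32); print(cv2.minEnclosingCircle(q))
```

```text
TCP [0.5106 0.1704 0.1294] yaw 0.1698 t 22.45 w 0.0553 F [ 0.1  1.4 -2.5]
shift [-16.85  47.63   2.94] turn -1.401 j6 now 1.62 end approx -0.66
((585.9467163085938, -251.32846069335938), 50.71541213989258)
((585.2271118164062, -254.7559814453125), 50.30590057373047)
```

{"op": "servo_tool", "data": {
  "series": "0 -1 0 -3 0; 0 -3 1 -6 0; 0 -5 4 -9 0; 0 -6.5 8 -9 -0.1; 0 -8 12 -9 -0.2; 0 -9 16 -9 -0.32; 0 -10 20 -9 -0.44; 0 -11 24 -9 -0.56; 0 -12 28 -9 -0.68; 0 -13 32 -9 -0.8; 0 -14 36 -9 -0.92; 0 -15 40 -9 -1.04; 0 -16 44 -9 -1.16; 0 -16.85 46.5 -8 -1.28; 0 -16.85 47.6 -5 -1.4; 0 -16.85 47.6 -2 -1.4; 0 -16.85 47.6 1 -1.4; 0 -16.85 47.6 2.9 -1.4; 0 -16.85 47.6 2.9 -1.4; 0 -16.85 47.6 2.9 -1.4"
}}

```text
time: 24.12
tool_pos: [0.4244, -0.3265, 0.0989]
ee_rot: [-3.139, -0.003, 1.57]
wrist_force: [1.1, 0.6, -2.0]
width: 0.056
```

Run:
```python
from fit import *
goto([.425,-.3275,.048],np.pi/2)
o=robot.get_obs(); im,P=cloud('wrist'); save('w17',im); np.save('w17.npy',P)
# meter face in the tool-yaw frame: height vs y
t=o['tool_pos']; k=(np.abs(P[...,0]-t[0])<.02)&(P[...,2]>.07)&(P[...,2]<.25)&(P[...,1]>t[1]-.06)&(P[...,1]<t[1]+.1)
v,u=np.mgrid[:384,:512]; k&=(v<300)
q=P[k]; 
for y in np.arange(-.06,.1,.02):
    s=q[np.abs(q[:,1]-t[1]-y)<.004]
    if len(s): print(round(y,3),np.percentile(s[:,2],[5,50,95]).round(4),len(s))
fl=(P[...,2]<.02)&(P[...,0]>.38)&(P[...,0]<.5)&(P[...,1]>-.26)&(P[...,1]<-.2); print('floor',np.nanmedian(P[fl][:,2]))
```

```text
TCP [ 0.4244 -0.3265  0.0989] yaw 1.5696 t 24.12 w 0.056 F [ 1.1  0.6 -2. ]
shift [-0.11  0.08  5.09] turn -0.001 j6 now -0.76 end approx -0.66
-0.06 [0.0899 0.0908 0.0912] 31
-0.04 [0.0999 0.1022 0.1051] 284
-0.02 [0.1137 0.1159 0.1205] 318
0.0 [0.1277 0.1302 0.1338] 485
0.02 [0.1428 0.1455 0.148 ] 777
0.04 [0.1558 0.1586 0.1612] 1177
0.06 [0.1548 0.1603 0.1644] 2066
floor 0.003886019644296773
```

{"op": "servo_tool", "data": {
  "series": "0 0 0 2 0; 0 0 0 4 0; 0 0 0 5 0; 0 0 0 5.2 0; 0 0 0 5.2 0; 0 0 0 5.35 0; 0 0 0 5.5 0; 0 0 0 5.65 0; 0 0 0 5.65 0"
}}

```text
time: 24.92
tool_pos: [0.4255, -0.3273, 0.0446]
ee_rot: [3.141, 0.0, 1.57]
wrist_force: [-0.1, -0.1, -2.8]
width: 0.0558
```

{"op": "servo_tool", "data": {
  "series": "0 0 0 0.1 0; 0 0 0 0.2 0; 0 0.1 0 0.3 0; 0 0.2 0 0.4 0; 0 0.3 0 0.5 0; 0 0.4 0 0.6 0; 0 0.4 0 0.6 0"
}}

```text
time: 25.5
tool_pos: [0.4253, -0.324, 0.0412]
ee_rot: [3.141, 0.003, 1.57]
wrist_force: [-4.8, 3.0, 9.9]
width: 0.0558
```

{"op": "servo_tool", "data": {
  "series": "0 0.1 0 0.1 0; 0 0.2 0 0.2 0; 0 0.3 0 0.3 0; 0 0.3 0 0.3 0; 0 0.3 0 0.3 0"
}}

```text
time: 25.92
tool_pos: [0.4254, -0.3208, 0.0379]
ee_rot: [3.141, 0.002, 1.569]
wrist_force: [-3.5, 3.2, 8.2]
width: 0.0563
```

```bash
cat > m.py <<'E'
from fit import *
import sys
o=robot.get_obs(); im,P=cloud('wrist'); save(sys.argv[1],im); t=o['tool_pos']
v,u=np.mgrid[:384,:512]; k=(np.abs(P[...,0]-t[0])<.02)&(P[...,2]>t[2]+.005)&(P[...,2]<.25)&(P[...,1]>t[1]-.07)&(P[...,1]<t[1]+.04)&(v<300); q=P[k]
c=np.polyfit(q[:,1]-t[1],q[:,2]-t[2],1); r=q[:,2]-t[2]-np.polyval(c,q[:,1]-t[1]); q=q[np.abs(r)<.006]; c=np.polyfit(q[:,1]-t[1],q[:,2]-t[2],1); 
x=np.polyfit(q[:,0],q[:,2]-np.polyval(c,q[:,1]-t[1]),1)
print('tcp',t.round(4),'tilt deg',np.degrees(np.arctan(c[0])).round(1),'face z over tcp',c[1].round(4),'cross slope',x[0].round(3),'F',o['wrist_force'].round(1),'T',o['wrist_torque'].round(2),'w',o['width'],'t',o['time'])
E
python3 m.py w18
```

```text
tcp [ 0.4254 -0.3208  0.0379] tilt deg 28.5 face z over tcp 0.0317 cross slope 0.005 F [-3.5  3.2  8.2] T [ 0.18  0.96 -0.23] w 0.05629643470697794 t 25.9167
```

{"op": "servo_tool", "data": {
  "series": "0 0.2 0 0.2 0; 0 0.4 0 0.35 0; 0 0.6 0 0.5 0; 0 0.75 0 0.7 0; 0 0.9 0 0.9 0; 0 1.1 0 1.1 0; 0 1.25 0 1.3 0; 0 1.4 0 1.5 0; 0 1.55 0 1.7 0; 0 1.65 0 1.85 0; 0 1.65 0 1.85 0; 0 1.65 0 1.85 0"
}}

```text
time: 26.97
tool_pos: [0.4254, -0.3041, 0.017]
ee_rot: [3.141, 0.001, 1.57]
wrist_force: [-1.1, -0.8, 4.4]
width: 0.0556
```

```bash
python3 m.py w19
```

```text
tcp [ 0.4254 -0.3041  0.017 ] tilt deg 8.7 face z over tcp 0.0323 cross slope 0.001 F [-1.1 -0.8  4.4] T [-0.58  0.61 -0.18] w 0.055634580621276665 t 26.9667
```

{"op": "servo_tool", "data": {
  "series": "0 0.05 0 0.2 0; 0 0.1 0 0.4 0; 0 0.1 0 0.55 0; 0 0.1 0 0.7 0; 0 0.1 0 0.8 0; 0 0.1 0 0.8 0; 0 0.1 0 0.8 0"
}}

```text
time: 27.6
tool_pos: [0.4254, -0.3011, 0.0081]
ee_rot: [3.142, -0.003, 1.57]
wrist_force: [-0.3, 3.4, 2.1]
width: 0.0553
```

```bash
python3 m.py w20
```

```text
tcp [ 0.4254 -0.3011  0.0081] tilt deg 1.4 face z over tcp 0.0328 cross slope -0.001 F [-0.3  3.4  2.1] T [ 0.23  0.18 -0.06] w 0.0553191123878672 t 27.6
```

Tilt is only 1.4°, and the face height of 0.041 matches a meter resting on the tray floor. Releasing slowly, straight up.

{"op": "servo_tool", "data": {
  "series": "-0.15 0 0 0 0; -0.2 0 0 0 0; -0.25 0 0 0 0; -0.3 0 0 0 0; -0.4 0 0 0 0; -0.5 0 0 0 0; -0.5 0 0 0 0; -0.5 0 0 -2 0; -0.5 0 0 -5 0; -0.5 0 0 -9 0; -0.5 0 0 -13 0; -0.5 0 0 -17 0; -0.5 0 0 -21 0; -0.5 -3 0 -24 0; -0.5 -6 0 -24 0; -0.5 -6 0 -24 0; -0.5 -6 0 -24 0"
}}

```text
time: 29.07
tool_pos: [0.4249, -0.3636, 0.2483]
ee_rot: [-3.141, -0.001, 1.568]
wrist_force: [0.5, 0.3, -0.8]
width: 0.0706
```

Run:
```python
from fit import *
o=robot.get_obs(); print(o['tool_pos'],o['width'],o['time'],o['wrist_force'].round(1))
T,PT=cloud('top'); W_,PW=cloud('wrist'); S,PS=cloud('scene'); P0=np.load('top0.npy')
for n,P in(('top',PT),('wrist',PW)):
    m=(P[...,0]>.37)&(P[...,0]<.48)&(P[...,1]>-.40)&(P[...,1]<-.20)&(P[...,2]>.033)&(P[...,2]<.06); q=P[m]
    if len(q): A=np.c_[q[:,:2],np.ones(len(q))]; print(n,'meter',cv2.minAreaRect((q[:,:2]*1000).astype(np.float32)),'z',np.median(q[:,2]).round(4),'slopes',np.linalg.lstsq(A,q[:,2],rcond=None)[0][:2].round(3))
    m=(np.hypot(P[...,0]-.5855,P[...,1]+.253)<.07)&(P[...,2]>.018); q=(P[m][:,:2]*1000).astype(np.float32); print(n,'dish',cv2.minEnclosingCircle(q) if len(q) else None)
Q=(PS-O)@F*1000; hsv=cv2.cvtColor(np.ascontiguousarray(S[...,::-1]),cv2.COLOR_BGR2HSV)
k=Q[(hsv[...,0]<25)&(hsv[...,1]>90)&(Q[...,0]>150)&(Q[...,0]<205)&(Q[...,2]>55)&(Q[...,2]<85)&(np.abs(Q[...,1])<80)]; print('wedge scene',np.percentile(k,[1,99],axis=0).round(1).tolist())
dz=np.abs(np.nan_to_num(PT[...,2]-P0[...,2])); v,u=np.mgrid[:384,:512]
n,l,st,ce=cv2.connectedComponentsWithStats((cv2.medianBlur((dz>.012).astype(np.uint8),3)))
print('changed blobs',[(st[i][:5].tolist()) for i in range(1,n) if st[i][4]>25])
c=np.zeros((576,768,3),np.uint8); c[:288,:384]=cv2.resize(T,(384,288)); c[:288,384:]=cv2.resize(W_,(384,288)); c[288:,:384]=cv2.resize(S[70:300,120:427],(384,288)); c[288:,384:]=cv2.resize(T[140:290,170:430],(384,288)); save('final',c)
```

```text
[ 0.42492726 -0.3635683   0.24826804] 0.07059444624470619 29.0667 [ 0.5  0.3 -0.8]
top meter ((426.441162109375, -294.5765075683594), (141.99072265625, 55.049774169921875), 88.45193481445312) z 0.0404 slopes [0.003 0.   ]
top dish ((585.474853515625, -251.86312866210938), 50.25956344604492)
wrist meter ((425.45367431640625, -299.30364990234375), (140.34646606445312, 55.996070861816406), 89.76173400878906) z 0.0399 slopes [-0.001 -0.001]
wrist dish ((585.6727294921875, -243.90382385253906), 61.28335189819336)
wedge scene [[160.8, -62.6, 55.3], [192.5, 65.8, 74.6]]
changed blobs [[183, 181, 47, 59, 1246], [258, 202, 14, 42, 305], [315, 219, 197, 165, 13292], [345, 245, 48, 19, 851], [210, 345, 100, 39, 1941], [0, 349, 101, 35, 2210]]
```

View pics/final.png

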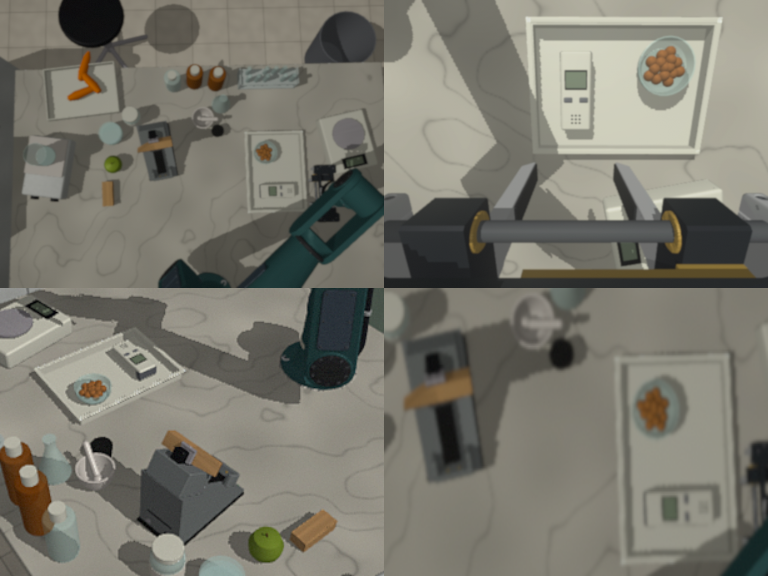

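The final view shows the meter flat and face up in the near half of the tray, clear of the dish. The wedge is still across the dock holding the catch, and the other objects are where they were. Handing in.

```bash
python3 -c "
from h import *
print(robot.close_job(), robot.get_obs()['time'])"
```

```text
the job is handed in; nothing more can be done
the job is handed in; nothing more can be done
```

The job is done and handed in, at about 29 s of the 61 s allowed. The wedge holds the catch open by itself, and the meter lies flat and face up in the near half of the tray.

**How it went**
- **Rolling the wedge:** the tool can't tilt, so I rolled the wedge to the 35° slope against the meter's face. I then gripped it across its corners and fed it thin end first into the gap.
- **Freeing the catch:** I let go of the wedge and pushed its thick end a further 20 mm with closed fingers. I took the hand off while the meter was still in the dock.
- **Moving the meter:** I lifted it straight out along the slope normal, carried it over, set its low end down and eased it flat before letting go.

**Last checks**
- **Meter:** the face is at 40 mm, which matches 36 mm of meter on the 4 mm tray floor. It is level to about 0.2° and about 80 mm clear of the dish.
- **Dish:** its centre is within 1 mm of where it started in the top camera. The wrist camera put it about 9 mm off, because its fit took in other pixels; I trust the top view.
- **Wedge and catch:** the wedge's full thickness is still between strap and tab, so the catch stays about 16 mm open.
- **Other objects:** comparing top-view depth before and after shows changes only at the dock, the wedge's old spot, the meter's place in the tray and the arm itself.

**What went wrong**
- On the first try for the meter, the gripper body pressed on the wedge or strap with about 17 N, under the 40 N limit. I backed off and gripped lower; the press had only seated the wedge 2–3 mm deeper.
- Laying the meter flat took about 11–13 N on its low end until it turned in the grip.

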